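# Pin the swing lever into the bench ring bender

### The arm

A 6-joint arm with a two-finger parallel gripper is mounted at the origin on a cart in front of the work surface, level with it; the furniture and walls round the work are solid. World frame = base frame: x ahead of the robot, y to its left, z up, the work surface at z = 0. Lengths are in mm, angles in rad, forces in N, time in s.
With the tool pointing down it reaches from about 350 to 975 mm from the base axis. Payload 7.1 kg.
Tool frame: the origin (TCP) lies on the mounting face of the last link; the fingertips stand 182 mm ahead of it and the grasp point (between the pads) lies 163 mm ahead of it (ctrl.tcp_to_tips is the distance from the TCP to the fingertips, in mm); z points along the fingers, y is the direction in which the jaws open and shut (so a half turn about z gives the same grasp; the last joint's range is limited). The gripper opens to 88 mm and grips with 3 to 60 N. Pads are 20 mm wide; open, the fingers measure 115 mm over their backs; the gripper's body (75 mm by 178 mm) begins 61 mm behind the grasp point.
Start: joints at [1.162, 0.423, 1.63, -0, 1.089, -0.019], TCP at [237.47, 578.113, 404.675] pointing down, gripper open.
Joint ranges: [-3, 3], [-0.9, 2.11], [0.09, 2.58], [-1.31, 4.45], [0.11, 2.69], [-2.54, 2.54]. Speed limits (rad/s): [2.39, 2.39, 3.01, 3.14, 3.14, 3.14].

### API

Orientations are given as a rotation vector (axis times angle).
In Python, from workcell import ctrl gives the robot as it stands. The module is installed in compiled form; this text tells all that it offers.
- The arm moves only by the tool send_rows, never from a script. Its argument "commands" is a list of rows, each an object with "translation": the shift along the world's x, y, z normalised to -1 to 1, where 1 is 0.1 m, a list of three; "twist": the turn, a rotation vector about the world's x, y, z normalised to -1 to 1, where 1 is 0.5 rad, a list of three. A call has exactly 10 rows; each row is the pose to reach, as a shift and turn from the pose commanded when the call began; what a row does not reach only later rows make up. A row lasts 1/10 s, in which the tool goes at most 50 mm and 8.59 degrees, less where a joint would pass 70% of its speed; a pose out of reach is approached as far as the arm can. A call with a number of a shift or a turn outside -1 to 1 is refused whole. A call with a gripper value outside its range is refused whole. "grip" is the closure, from -1 (fully open) to 1 (shut), set as the call begins (left out, the last holds). The fingers move at their own pace and stop on an object; the grip force is fixed at half the most. Time passes only in rows, so rows that repeat a pose let the fingers close, or fill a call up. It gives the time, the measured TCP pose, the force and the opening at its end, in the units of the state.
- ctrl.get_obs(): the state, without advancing time (a new reading comes with each control period).
- ctrl.get_image(name): name is "scene" or "top" or "wrist"; returns a dict with "img" (400x640x3 uint8, red, green, blue), "intrinsics" (3x3 intrinsics, pixels), "cam_to_world" (4x4, takes a point from camera to world coordinates). Camera axes: x right, y down, z forward; pixel columns grow to the right and rows downward; lengths in mm; the calibration is good to about 2 mm. A picture is of the moment at which its call begins. There is no depth.
- ctrl.close_job(): hands the job in, once; it reports no verdict.
The state is a dict: "t": time; "qpos": joint angles; "qvel": joint speeds; "joint_torque": joint torques, N m; "ee_pos": TCP position; "orientation": TCP orientation; "ft_force": force on the tool from outside, world axes, zero at the start; "moment": the same for the moment, N m; "width": finger opening in mm.
Only numpy, scipy, OpenCV 4.12 (cv2) and the standard library are available. Lean on these libraries where they do the work, as an engineer would, in place of code of your own. Each camera call takes 0.05 s, during which the arm holds its last target. There are 200 camera calls.

### The job

Put the ring bender back together: slide the flat eye of the loose lever into the green fork with its foot on the worktop and its hole in line with the fork's holes, then take the red-headed pin from its wooden stand and push it down through fork, lever and fork until its collar sits fully home on top. Leave the lever pinned and lying level, and do not disturb the white borax tablet, the bangle with the teal stone or the wooden ring clamp.

Things in the scene. Friction and masses are not known exactly. Their poses are not given: they have to be found in the camera images.
- fork: Green bender head, fixed to the worktop. Origin on the axis of its vertical pin hole at worktop height, z up; mouth opens to its own -x. Two level ears 40x40 mm (x, y -20 to +20): lower z 0 to 14 mm, upper z 31 to 39 mm, gap between open at -x and both sides, closed by a solid back from x = +20 mm. Behind it a steel forming wheel to x = +88 mm, 41 mm high at most, on a flange 84 mm wide.
- fork_top (a point): Centre of the fork's pin hole at the top face of the upper ear, 39 mm over the worktop. The hole, 12 mm wide with a slight chamfer, runs straight down through both ears.
- fork_gap (a point): On the fork's hole axis, 21 mm over the worktop: where the centre of the lever's eye belongs.
- lever: Loose steel lever, 0.25 to 0.5 kg, level on its black foot on the worktop and balanced there. Origin at the centre of the foot's underside, z up, eye towards its own +x. Foot 56x46 mm, 16 mm high; bar 24 mm wide, z 16 to 26 mm, x -25 to +82 mm; then a square eye plate to x = +118 mm, 32 mm wide, same z. Wooden handle over the foot: 36 mm along x, 22 mm along y, z 26 to 68 mm.
- lever_eye (a point): Centre of the 13 mm vertical hole in the lever's eye plate (x = +100 mm, z = 21 mm in the lever's frame). With the foot on the worktop the eye plate is at the height of the fork's gap, with 2 mm to spare below and 5 mm above.
- lever_grip (a point): In the lever's handle, on the lever's z axis, 48 mm above the underside of the foot: a good point to pinch, across the lever's y (22 mm).
- pin: Loose headed steel pin, 50 to 80 g, upright, 73 mm long. Origin at its tip (lower end), z up. Shank 10 mm thick, 37 mm long, its lowest 6 mm tapered to 4 mm; collar 22 mm across, z 37 to 41 mm; red round head 16 mm across, z 41 to 73 mm. It starts in the stand's hole, collar on the stand's top, tip 2 mm over the worktop. Home in the fork the tip is likewise 2 mm over it.
- pin_grip (a point): On the pin's axis in its red head, 60 mm above the tip: where to pinch it.
- pin_stand: Fixed block of pale wood, 56x56 mm, 39 mm high, with one vertical 12.5 mm through hole in the centre. Origin at the centre of its underside.
- borax_cone: Bystander: round white tablet, 43 mm across, 15 mm high, loose on the worktop. Origin at the centre of its underside.
- bangle_teal: Bystander: silver wire bangle with a teal stone, 72x88x37 mm, loose on the worktop. Origin at the centre of its underside.
- ring_clamp: Bystander: small turned wooden ring clamp, 114 mm long along its x, 25 mm thick, lying loose. Origin at the centre of its underside.

How it is judged (in metres and radians):
On the way:
1. the lever's eye is in the fork's gap with its hole in line (within 5 mm sideways, 5 mm in height), before the pin goes in (horizontal distance between lever_eye and fork_gap below 0.005 m and z of lever_eye in the frame of fork between 0.016 and 0.026 m), for 0.2 s.
At the end, for the whole second after the job is handed in: Pin through upper ear, lever eye and lower ear: tip at most 5 mm over the worktop (2 mm is home) and within 3 mm of the hole axis, head within 5 mm; eye 16 to 26 mm over the worktop and within 4 mm of the axis; lever level within 0.06 rad; pin and lever at rest; bystanders in place (z of pin in the frame of fork below 0.005 m and horizontal distance between pin and fork_gap below 0.003 m and horizontal distance between pin_grip and fork_gap below 0.005 m and horizontal distance between lever_eye and fork_gap below 0.004 m and z of lever_eye in the frame of fork between 0.016 and 0.026 m and angle between lever's own z axis and vertical below 0.06 rad and linear speed of each of lever, pin below 0.02 m/s); the robot touches nothing.
It fails at once if the white borax tablet is shifted by more than 20 mm (distance of borax_cone from where it was at the start of the episode above 0.02 m).
It fails at once if the bangle with the teal stone is shifted by more than 20 mm (distance of bangle_teal from where it was at the start of the episode above 0.02 m).
It fails at once if the wooden ring clamp is shifted by more than 20 mm (distance of ring_clamp from where it was at the start of the episode above 0.02 m).
It also fails if it takes over 58 s, if anything falls off the work surface, if the arm or the gripper's body presses on something with over 40 N, if the wrist force passes 120 N, or if a joint passes its speed limit or range.

## Working session

There is one attempt and no reset: what is moved stays moved. The work goes in short steps, Python scripts to look and compute and a tool call to move; the robot and the scene stay as the last step left them, time stands still between calls to the robot, and variables do not carry over. Pictures are saved under pics/ and viewed, about 8 in all and at most 12, crops included, and the job is handed in when it is done.

Besides the shell and the picture viewer there is one more tool, called after "Call:" as name(argument=value, ...), one argument or row to a line, values as JSON. send_rows: Moves the arm, as the interface text tells. Its arguments: {"type":"object","properties":{"commands":{"type":"array","items":{"type":"object","properties":{"translation":{"type":"array","items":{"type":"number"}},"twist":{"type":"array","items":{"type":"number"}}}}},"grip":{"type":"number"}},"required":["commands"]}

```bash
mkdir -p pics
cat > h.py <<'E'
import numpy as np, cv2
from workcell import ctrl
def shot(name,fn=None):
    d=ctrl.get_image(name)
    if fn: cv2.imwrite('pics/'+fn,d['img'][:,:,::-1])
    return d
def ray(d,uv,z):
    K=np.array(d['intrinsics']);T=np.array(d['cam_to_world'])
    r=T[:3,:3]@np.linalg.solve(K,[uv[0],uv[1],1.]);o=T[:3,3]
    return (o+r*(z-o[2])/r[2])
def proj(d,p):
    K=np.array(d['intrinsics']);T=np.array(d['cam_to_world'])
    c=T[:3,:3].T@(np.array(p,float)-T[:3,3]);q=K@c
    return q[:2]/q[2]
E
python3 - <<'E'
from h import *
a=shot('top','top0.png');b=shot('scene','scene0.png')
for d in(a,b):print(np.round(d['intrinsics'],1).tolist(),np.round(d['cam_to_world'],3).tolist())
print(ctrl.get_obs())
E
```

```text
[[379.6, 0.0, 323.4], [0.0, 379.6, 199.5], [0.0, 0.0, 1.0]] [[-0.015, -0.983, 0.182, 440.042], [-0.999, 0.021, 0.029, -78.218], [-0.032, -0.182, -0.983, 987.44], [0.0, 0.0, 0.0, 1.0]]
[[375.6, 0.0, 317.5], [0.0, 375.6, 198.8], [0.0, 0.0, 1.0]] [[-0.87, 0.417, -0.263, 876.484], [0.493, 0.722, -0.486, 440.533], [-0.013, -0.552, -0.834, 901.868], [0.0, 0.0, 0.0, 1.0]]
{'t': 0.1, 'qpos': array([ 1.16195503e+00,  4.23764669e-01,  1.63056180e+00, -1.77901187e-05,
        1.08860200e+00, -1.90084852e-02]), 'qvel': array([ 3.39177643e-04, -6.85710461e-05, -3.24871745e-03,  2.98499677e-04,
        2.08756695e-04, -1.05360931e-03]), 'joint_torque': array([ 1.28325453e-03, -5.45612311e+01, -2.74328828e+01,  6.46273512e-02,
        1.87603338e-02, -4.97290068e-05]), 'ee_pos': array([237.41147771, 577.90111802, 403.99945543]), 'orientation': array([-6.08413080e-01, -3.08184177e+00,  2.05554259e-03]), 'ft_force': array([-0.19125079,  0.14423972,  0.7725428 ]), 'moment': array([-0.03173217, -0.00592966, -0.00351596]), 'width': 87.63958302239784}
```

View pics/top0.png

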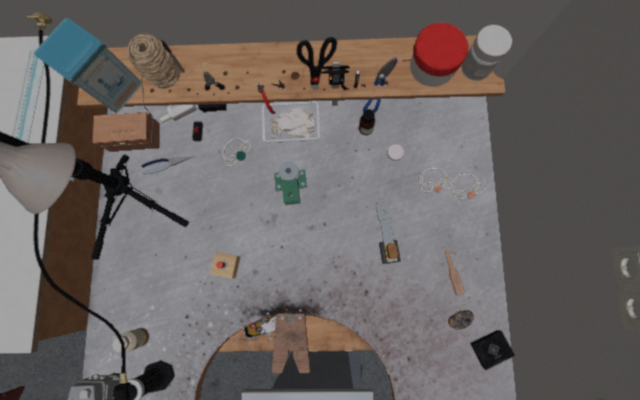

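View pics/scene0.png

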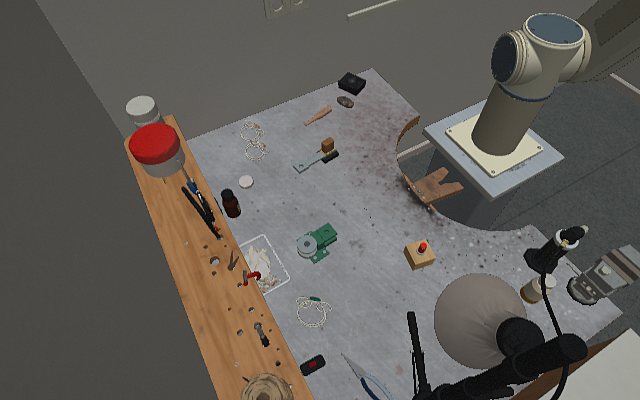

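Run:
```python
from h import *
a=shot('top');b=shot('scene')
print(proj(a,[237,578,300]),proj(b,[237,578,300]))
import pickle;pickle.dump((a,b),open('ab.pkl','wb'))
ca=cv2.resize(a['img'][150:290,195:425],None,fx=3.4,fy=3.4,interpolation=cv2.INTER_CUBIC)
cv2.imwrite('pics/topc.png',ca[:,:,::-1])
for n,uv,z in [('fork',(290,190),39),('eye',(383,210),21),('handle',(391,251),68),('pin',(220,265),75),('stand',(225,265),39),('borax',(396,152),15),('bangle',(237,151),18),('clamp',(455,272),12),('bottle',(367,120),0)]:print(n,ray(a,uv,z).round())
w=shot('wrist','w0.png');print(np.round(w['cam_to_world'],2).tolist(),np.round(w['intrinsics']).tolist())
```

```text
[-40.77376485 394.72162977] [710.92498098 301.33005235]
fork [642.  35.  39.]
eye [ 589. -202.   21.]
handle [ 482. -211.   68.]
pin [455. 198.  75.]
stand [456. 197.  39.]
borax [ 744. -244.   15.]
bangle [757. 180.  18.]
clamp [ 430. -376.   12.]
bottle [ 842. -172.    0.]
[[0.38, 0.88, 0.28, 159.7], [0.93, -0.36, -0.11, 609.43], [-0.0, 0.3, -0.95, 383.15], [0.0, 0.0, 0.0, 1.0]] [[327.0, 0.0, 326.0], [0.0, 327.0, 193.0], [0.0, 0.0, 1.0]]
```

View pics/topc.png

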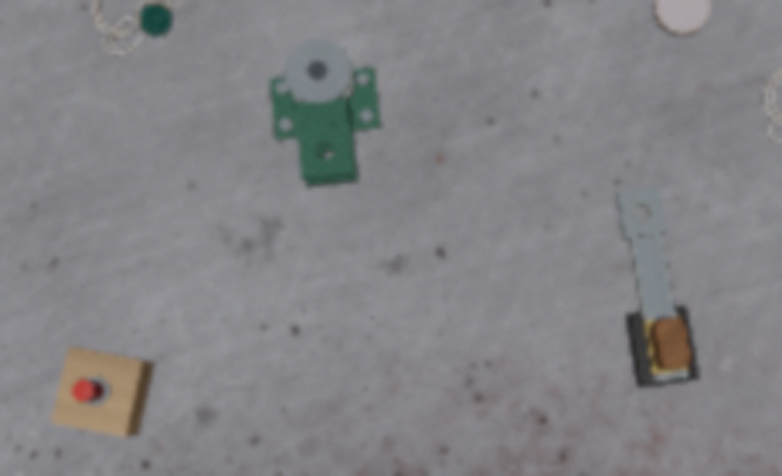

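Run:
```python
from h import *
import pickle;a,b=pickle.load(open('ab.pkl','rb'))
P=lambda d:np.array(d['intrinsics'])@np.linalg.inv(np.array(d['cam_to_world']))[:3]
def tri(ua,ub):
    X=cv2.triangulatePoints(P(a),P(b),np.array(ua,float).reshape(2,1),np.array(ub,float).reshape(2,1));return (X[:3]/X[3]).ravel().round()
print('lamp shade',tri((38,170),(480,325)),'joint',tri((116,174),(412,330)), 'base?',tri((95,257),(412,313)))
f=lambda u,v:(195+u/3.4,150+v/3.4)
F=ray(a,f(326,152),39);W=ray(a,f(317,70),41);E=ray(a,f(643,211),26);H=ray(a,f(674,343),68);p=ray(a,f(86,390),75)
print('fork',F,'wheel',W,np.degrees(np.arctan2(*(W-F)[1::-1])));print('eye',E,'H',H,np.degrees(np.arctan2(*(E-H)[1::-1])),np.hypot(*(E-H)[:2]));print('pin',p)
```

```text
lamp shade [617. 426. 374.] joint [650. 373. 229.] base? [560. 378. 245.]
fork [630.05464521  32.4356078   39.        ] wheel [693.26191591  39.08289449  41.        ] 6.003527836466114
eye [ 582.44743573 -204.37680754   26.        ] H [ 482.06268607 -216.41428836   68.        ] 6.837884333163469 101.10390155062494
pin [455.86249608 197.44576737  75.        ]
```

Call:
send_rows(
  commands=[
    {"translation":[0.03,-0.05,0],"twist":[0,0,0.05]},
    {"translation":[0.08,-0.15,0],"twist":[0,0,0.1]},
    {"translation":[0.14,-0.25,0],"twist":[0,0,0.2]},
    {"translation":[0.2,-0.35,0],"twist":[0,0,0.3]},
    {"translation":[0.26,-0.45,0],"twist":[0,0,0.35]},
    {"translation":[0.32,-0.56,0],"twist":[0,0,0.4]},
    {"translation":[0.38,-0.67,0],"twist":[0,0,0.45]},
    {"translation":[0.44,-0.78,0],"twist":[0,0,0.5]},
    {"translation":[0.5,-0.89,0],"twist":[0,0,0.5]},
    {"translation":[0.55,-1,0],"twist":[0,0,0.5]},
  ],
  grip=-1,
)

```text
t: 1.25
ee_pos: [292.8, 477.4, 404.6]
orientation: [-0.22, -3.134, 0.0]
ft_force: [-0.3, 0.2, -0.3]
width: 87.4
```

Call:
send_rows(
  commands=[
    {"translation":[0.05,-0.1,-0.02],"twist":[0,0,0.05]},
    {"translation":[0.1,-0.2,-0.04],"twist":[0,0,0.1]},
    {"translation":[0.16,-0.3,-0.06],"twist":[0,0,0.2]},
    {"translation":[0.22,-0.4,-0.1],"twist":[0,0,0.3]},
    {"translation":[0.28,-0.5,-0.12],"twist":[0,0,0.35]},
    {"translation":[0.34,-0.6,-0.14],"twist":[0,0,0.4]},
    {"translation":[0.4,-0.7,-0.16],"twist":[0,0,0.45]},
    {"translation":[0.46,-0.8,-0.18],"twist":[0,0,0.5]},
    {"translation":[0.52,-0.9,-0.2],"twist":[0,0,0.5]},
    {"translation":[0.58,-1,-0.2],"twist":[0,0,0.5]},
  ],
)

```text
t: 2.25
ee_pos: [350.8, 377.3, 384.5]
orientation: [0.172, -3.137, 0.001]
ft_force: [0.1, 0.3, -0.8]
width: 88.1
```

Call:
send_rows(
  commands=[
    {"translation":[0.06,-0.1,-0.03],"twist":[0,0,0]},
    {"translation":[0.12,-0.2,-0.06],"twist":[0,0,0]},
    {"translation":[0.18,-0.3,-0.1],"twist":[0,0,0]},
    {"translation":[0.24,-0.4,-0.14],"twist":[0,0,0]},
    {"translation":[0.3,-0.5,-0.18],"twist":[0,0,0]},
    {"translation":[0.36,-0.6,-0.2],"twist":[0,0,0]},
    {"translation":[0.42,-0.7,-0.23],"twist":[0,0,0]},
    {"translation":[0.48,-0.8,-0.26],"twist":[0,0,0]},
    {"translation":[0.54,-0.9,-0.28],"twist":[0,0,0]},
    {"translation":[0.6,-1,-0.3],"twist":[0,0,0]},
  ],
)

```text
t: 3.25
ee_pos: [411.0, 277.3, 354.5]
orientation: [-0.173, 3.137, 0.0]
ft_force: [0.6, 0.2, 0.6]
width: 87.9
```

Call:
send_rows(
  commands=[
    {"translation":[0.05,-0.1,-0.02],"twist":[0,0,0]},
    {"translation":[0.1,-0.2,-0.06],"twist":[0,0,0]},
    {"translation":[0.15,-0.3,-0.1],"twist":[0,0,0]},
    {"translation":[0.2,-0.4,-0.12],"twist":[0,0,0]},
    {"translation":[0.25,-0.5,-0.14],"twist":[0,0,0]},
    {"translation":[0.3,-0.6,-0.16],"twist":[0,0,0]},
    {"translation":[0.35,-0.7,-0.18],"twist":[0,0,0]},
    {"translation":[0.4,-0.75,-0.2],"twist":[0,0,0]},
    {"translation":[0.46,-0.8,-0.2],"twist":[0,0,0]},
    {"translation":[0.46,-0.8,-0.2],"twist":[0,0,0]},
  ],
)

```text
t: 4.25
ee_pos: [457.3, 197.7, 334.7]
orientation: [-0.172, 3.136, 0.0]
ft_force: [0.3, -0.1, 0.9]
width: 87.9
```

Run:
```python
from h import *
import pickle
w=shot('wrist','w1.png');pickle.dump(w,open('w1.pkl','wb'));print(np.round(w['cam_to_world'],3).tolist())
```

```text
[[-0.111, 0.947, 0.302, 373.846], [0.994, 0.105, 0.034, 188.312], [0.001, 0.303, -0.953, 313.648], [0.0, 0.0, 0.0, 1.0]]
```

View pics/w1.png

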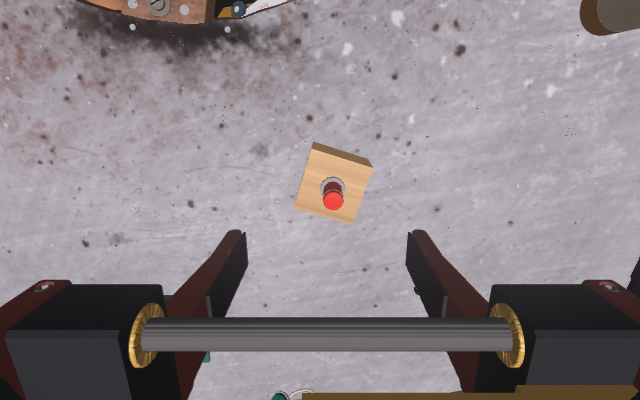

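Run:
```python
from h import *
import pickle
w=pickle.load(open('w1.pkl','rb'));a,b=pickle.load(open('ab.pkl','rb'))
im=w['img'][130:240,285:385].astype(int)
c=cv2.resize(im.astype(np.uint8),None,fx=6,fy=6,interpolation=cv2.INTER_CUBIC);cv2.imwrite('pics/w1c.png',c[:,:,::-1])
m=((im[:,:,0]>150)&(im[:,:,1]<110)).astype(np.uint8)
ct=max(cv2.findContours(m,0,2)[0],key=cv2.contourArea);(x,y),r=cv2.minEnclosingCircle(ct);print(x+285,y+130,r, cv2.boundingRect(ct))
print('top z75',ray(w,(x+285,y+130),75), 'expected r', 8*327/np.linalg.norm(w['cam_to_world'][:3,3]-ray(w,(x+285,y+130),75)))
for d in(a,b):
    i=d['img'].astype(int);m=((i[:,:,0]>140)&(i[:,:,1]<80)).astype(np.uint8)
    for ct in cv2.findContours(m,0,2)[0]:
        if 6<cv2.contourArea(ct)<150:
            M=cv2.moments(ct);u=M['m10']/M['m00'],M['m01']/M['m00'];print(np.round(u,1),ray(d,u,68).round(1))
```

```text
332.72818756103516 200.08389282226562 9.77132797241211 (38, 62, 20, 18)
top z75 [454.92040779 202.41056833  75.        ] expected r 10.362973759528186
[219.3 264.4] [456.9 202.1  68. ]
[423.3 245.1] [455.9 203.2  68. ]
```

View pics/w1c.png

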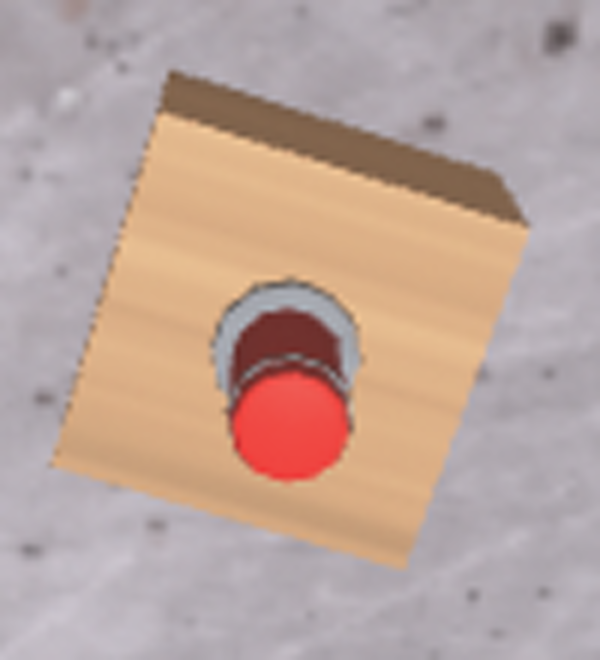

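Run:
```python
from h import *
import pickle
w=pickle.load(open('w1.pkl','rb'))
for n,(u,v),z in[('collar',(287,354),43),('stand',(288,344),39),('top',(291,425),75)]:print(n,ray(w,(285+u/6,130+v/6),z).round(1))
```

```text
collar [455.7 203.2  43. ]
stand [455.4 203.4  39. ]
top [455.5 203.1  75. ]
```

Call:
send_rows(
  commands=[
    {"translation":[0.0,-0.1,0.0]},
    {"translation":[0.0,-0.2,0.0]},
    {"translation":[0.0,-0.3,0]},
    {"translation":[0.0,-0.4,0]},
    {"translation":[0.0,-0.5,0]},
    {"translation":[0.0,-0.6,0]},
    {"translation":[0,-0.7,0]},
    {"translation":[0,-0.8,0]},
    {"translation":[0,-0.9,0]},
    {"translation":[0,-1,0]},
  ],
)

```text
validation failed for argument at $.co...
```

Call:
send_rows(
  commands=[
    {"translation":[0.05,-0.1,0.0]},
    {"translation":[0.1,-0.2,0.0]},
    {"translation":[0.2,-0.3,0]},
    {"translation":[0.3,-0.4,0]},
    {"translation":[0.4,-0.45,0]},
    {"translation":[0.5,-0.5,0]},
    {"translation":[0.6,-0.55,0]},
    {"translation":[0.7,-0.6,0]},
    {"translation":[0.8,-0.6,0]},
    {"translation":[0.8,-0.6,0]},
  ],
)

```text
validation failed for argument at $.co...
```

Call:
send_rows(
  commands=[
    {"translation":[0.0,-0.1,0.0],"twist":[0,0,0]},
    {"translation":[0.1,-0.2,0.0],"twist":[0,0,0]},
    {"translation":[0.1,-0.3,0],"twist":[0,0,0]},
    {"translation":[0.2,-0.4,0],"twist":[0,0,0]},
    {"translation":[0.2,-0.5,0],"twist":[0,0,0]},
    {"translation":[0.3,-0.6,0],"twist":[0,0,0]},
    {"translation":[0.3,-0.7,0],"twist":[0,0,0]},
    {"translation":[0.4,-0.8,0],"twist":[0,0,0]},
    {"translation":[0.4,-0.9,0],"twist":[0,0,0]},
    {"translation":[0.5,-1,0],"twist":[0,0,0]},
  ],
)

```text
t: 5.3
ee_pos: [506.1, 97.2, 334.5]
orientation: [0.173, -3.135, 0.0]
ft_force: [0.1, 0.8, -0.1]
width: 87.6
```

Call:
send_rows(
  commands=[
    {"translation":[0.05,-0.1,0.0],"twist":[0,0,0]},
    {"translation":[0.1,-0.2,0.0],"twist":[0,0,0]},
    {"translation":[0.2,-0.3,0],"twist":[0,0,0]},
    {"translation":[0.3,-0.4,0],"twist":[0,0,0]},
    {"translation":[0.35,-0.5,0],"twist":[0,0,0]},
    {"translation":[0.4,-0.6,0],"twist":[0,0,0]},
    {"translation":[0.45,-0.65,0],"twist":[0,0,0]},
    {"translation":[0.5,-0.65,0],"twist":[0,0,0]},
    {"translation":[0.5,-0.65,0],"twist":[0,0,0]},
    {"translation":[0.5,-0.65,0],"twist":[0,0,0]},
  ],
)

```text
t: 6.3
ee_pos: [556.4, 33.4, 334.6]
orientation: [0.174, -3.137, -0.0]
ft_force: [-0.3, 0.7, 0.6]
width: 87.5
```

Run:
```python
from h import *
import pickle
w=shot('wrist','w2.png');pickle.dump(w,open('w2.pkl','wb'));c=w['img'][180:330,225:425]
cv2.imwrite('pics/w2c.png',cv2.resize(c,None,fx=4,fy=4,interpolation=cv2.INTER_CUBIC)[:,:,::-1])
```

```text
(no output)
```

View pics/w2c.png

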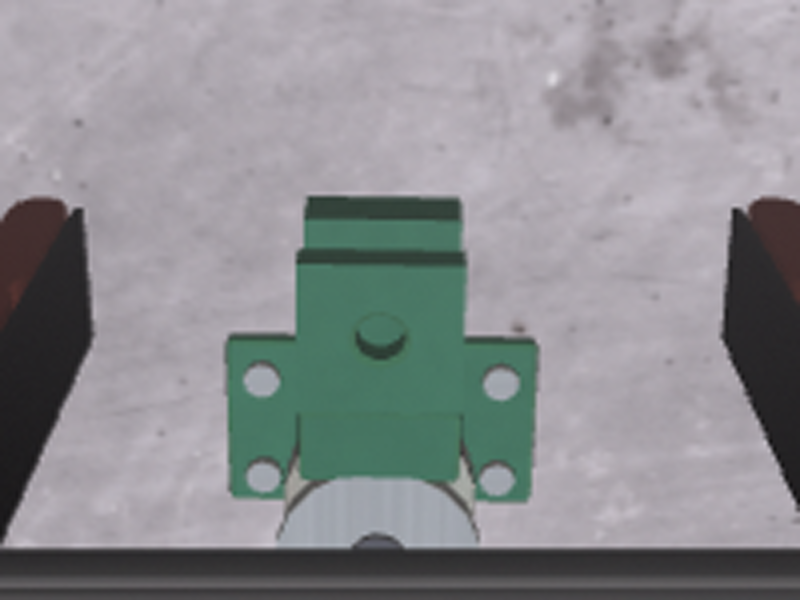

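Run:
```python
from h import *
import pickle
w=pickle.load(open('w2.pkl','rb'))
P=lambda u,v,z:ray(w,(225+u/4,180+v/4),z)
print('hole',P(381,337,39).round(1))
q=[P(297,264,39),P(466,266,39),P(463,414,39),P(300,413,39)]
print('ear centre',np.mean(q,0).round(1),[np.hypot(*(q[i]-q[i-1])[:2]).round(1) for i in range(4)])
x=(q[2]+q[3]-q[0]-q[1]);print(np.degrees(np.arctan2(x[1],x[0])), [np.degrees(np.arctan2(*(b-a)[1::-1])) for a,b in((q[0],q[1]),(q[3],q[2]))])
fl=[P(262,380,5),P(500,383,5),P(262,475,5),P(497,479,5)]
print([np.degrees(np.arctan2(*(b-a)[1::-1])).round(2) for a,b in((fl[0],fl[1]),(fl[2],fl[3]))],ctrl.get_obs()['orientation'])
```

```text
hole [631.1  36.   39. ]
ear centre [632.1  36.2  39. ] [np.float64(39.9), np.float64(39.3), np.float64(39.6), np.float64(39.4)]
6.095814131248762 [np.float64(95.65104197082123), np.float64(95.99253082910576)]
[np.float64(95.57), np.float64(95.25)] [ 1.73736915e-01 -3.13638772e+00 -7.11729757e-05]
```

Call:
send_rows(
  commands=[
    {"translation":[0.0,-0.1,0.0],"twist":[0,0,0]},
    {"translation":[0,-0.2,0.0],"twist":[0,0,0]},
    {"translation":[-0.1,-0.3,0],"twist":[0,0,0]},
    {"translation":[-0.1,-0.4,0],"twist":[0,0,0]},
    {"translation":[-0.15,-0.5,0],"twist":[0,0,0]},
    {"translation":[-0.2,-0.6,0],"twist":[0,0,0]},
    {"translation":[-0.2,-0.7,0],"twist":[0,0,0]},
    {"translation":[-0.25,-0.8,0],"twist":[0,0,0]},
    {"translation":[-0.25,-0.9,0],"twist":[0,0,0]},
    {"translation":[-0.3,-1,0],"twist":[0,0,0]},
  ],
)

```text
t: 7.35
ee_pos: [526.7, -67.8, 334.8]
orientation: [-0.173, 3.136, -0.0]
ft_force: [-0.9, -0.1, -0.1]
width: 87.6
```

Call:
send_rows(
  commands=[
    {"translation":[-0.05,-0.15,0.0],"twist":[0,0,0]},
    {"translation":[-0.1,-0.3,0.0],"twist":[0,0,0]},
    {"translation":[-0.15,-0.45,0],"twist":[0,0,0]},
    {"translation":[-0.2,-0.6,0],"twist":[0,0,0]},
    {"translation":[-0.25,-0.75,0],"twist":[0,0,0]},
    {"translation":[-0.3,-0.9,0],"twist":[0,0,0]},
    {"translation":[-0.35,-1,0],"twist":[0,0,0]},
    {"translation":[-0.4,-1,0],"twist":[0,0,0]},
    {"translation":[-0.45,-1,0],"twist":[0,0,0]},
    {"translation":[-0.45,-1,0],"twist":[0,0,0]},
  ],
)

```text
t: 8.35
ee_pos: [480.7, -166.5, 334.6]
orientation: [0.173, -3.136, -0.001]
ft_force: [-0.2, -0.3, 0.2]
width: 87.8
```

Call:
send_rows(
  commands=[
    {"translation":[0,-0.1,0.0],"twist":[0,0,0]},
    {"translation":[0,-0.2,0.0],"twist":[0,0,0]},
    {"translation":[0,-0.3,0],"twist":[0,0,0]},
    {"translation":[0,-0.4,0],"twist":[0,0,0]},
    {"translation":[0,-0.48,0],"twist":[0,0,0]},
    {"translation":[0,-0.48,0],"twist":[0,0,0]},
    {"translation":[0,-0.48,0],"twist":[0,0,0]},
    {"translation":[0,-0.48,0],"twist":[0,0,0]},
    {"translation":[0,-0.48,0],"twist":[0,0,0]},
    {"translation":[0,-0.48,0],"twist":[0,0,0]},
  ],
)

```text
t: 9.35
ee_pos: [481.5, -214.6, 334.7]
orientation: [0.174, -3.137, -0.0]
ft_force: [-1.0, 1.5, -0.5]
width: 88.0
```

Run:
```python
from h import *
import pickle
w=shot('wrist','w3.png');pickle.dump(w,open('w3.pkl','wb'));c=w['img'][150:320,225:425]
cv2.imwrite('pics/w3c.png',cv2.resize(c,None,fx=3.5,fy=3.5,interpolation=cv2.INTER_CUBIC)[:,:,::-1])
```

```text
(no output)
```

View pics/w3c.png

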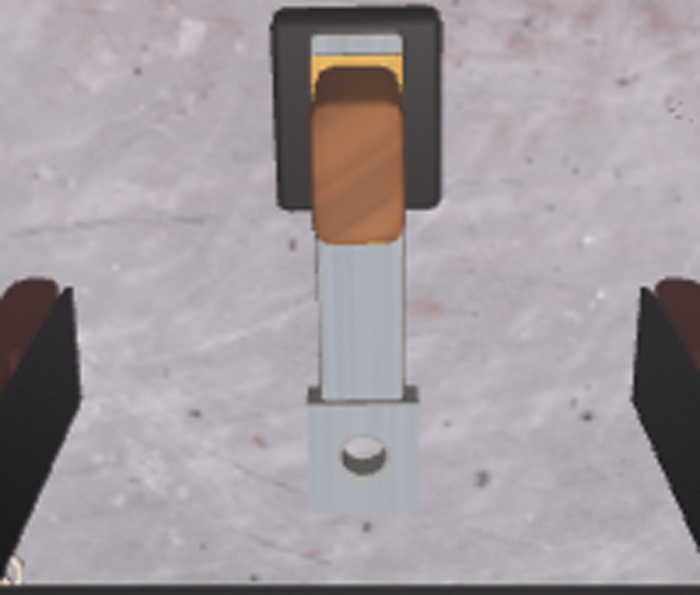

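Run:
```python
from h import *
import pickle
w=pickle.load(open('w3.pkl','rb'))
P=lambda u,v,z:ray(w,(225+u/3.5,150+v/3.5),z)
def quad(n,pts,z):
    q=[P(*p,z) for p in pts];c=np.mean(q,0);x=q[2]+q[3]-q[0]-q[1]
    print(n,c.round(1),'yaw',np.degrees(np.arctan2(x[1],x[0])).round(2),[np.hypot(*(q[i]-q[i-1])[:2]).round(1) for i in range(4)]);return c
H=quad('handle',[(313,102),(401,102),(404,243),(314,243)],68)
E=quad('eye',[(306,403),(417,403),(419,513),(307,513)],26)
F=quad('foot',[(272,10),(440,8),(440,209),(278,209)],15)
h=P(363,457,26);print('hole',h.round(1))
for o in(H,F):print(np.degrees(np.arctan2(*(h-o)[1::-1])),np.hypot(*(h-o)[:2]))
```

```text
handle [ 481.5 -213.9   68. ] yaw 7.24 [np.float64(33.8), np.float64(19.6), np.float64(33.8), np.float64(20.8)]
eye [ 582.  -201.1   26. ] yaw 7.22 [np.float64(36.5), np.float64(31.5), np.float64(36.5), np.float64(32.9)]
foot [ 481.8 -213.8   15. ] yaw 7.3 [np.float64(56.0), np.float64(44.3), np.float64(56.6), np.float64(45.2)]
hole [ 581.4 -200.9   26. ]
7.366223334919423 100.74933730682505
7.3489769165090575 100.42840981652219
```

Call:
send_rows(
  commands=[
    {"translation":[0,0.01,-0.1],"twist":[0,0,0.033]},
    {"translation":[0,0.01,-0.2],"twist":[0,0,0.033]},
    {"translation":[0,0.01,-0.3],"twist":[0,0,0.033]},
    {"translation":[0,0.01,-0.4],"twist":[0,0,0.033]},
    {"translation":[0,0.01,-0.5],"twist":[0,0,0.033]},
    {"translation":[0,0.01,-0.6],"twist":[0,0,0.033]},
    {"translation":[0,0.01,-0.7],"twist":[0,0,0.033]},
    {"translation":[0,0.01,-0.8],"twist":[0,0,0.033]},
    {"translation":[0,0.01,-0.9],"twist":[0,0,0.033]},
    {"translation":[0,0.01,-1],"twist":[0,0,0.033]},
  ],
)

```text
t: 10.4
ee_pos: [481.5, -213.9, 233.8]
orientation: [-0.199, 3.135, -0.0]
ft_force: [0.1, -0.1, -0.9]
width: 87.6
```

Call:
send_rows(
  commands=[
    {"translation":[0,0,-0.08],"twist":[0,0,0]},
    {"translation":[0,0,-0.16],"twist":[0,0,0]},
    {"translation":[0,0,-0.22],"twist":[0,0,0]},
    {"translation":[0,0,-0.22],"twist":[0,0,0]},
    {"translation":[0,0,-0.22],"twist":[0,0,0]},
    {"translation":[0,0,-0.22],"twist":[0,0,0]},
    {"translation":[0,0,-0.22],"twist":[0,0,0]},
    {"translation":[0,0,-0.22],"twist":[0,0,0]},
    {"translation":[0,0,-0.22],"twist":[0,0,0]},
    {"translation":[0,0,-0.22],"twist":[0,0,0]},
  ],
)

```text
t: 11.4
ee_pos: [481.5, -213.9, 212.8]
orientation: [-0.199, 3.135, -0.0]
ft_force: [-0.4, 0.3, 1.1]
width: 87.6
```

Call:
send_rows(
  commands=[
    {"translation":[0,0,0],"twist":[0,0,0]},
    {"translation":[0,0,0],"twist":[0,0,0]},
    {"translation":[0,0,0],"twist":[0,0,0]},
    {"translation":[0,0,0],"twist":[0,0,0]},
    {"translation":[0,0,0],"twist":[0,0,0]},
    {"translation":[0,0,0],"twist":[0,0,0]},
    {"translation":[0,0,0],"twist":[0,0,0]},
    {"translation":[0,0,0],"twist":[0,0,0]},
    {"translation":[0,0,0],"twist":[0,0,0]},
    {"translation":[0,0,0],"twist":[0,0,0]},
  ],
  grip=1,
)

```text
t: 12.4
ee_pos: [481.5, -214.0, 212.7]
orientation: [-0.199, 3.135, -0.0]
ft_force: [-0.3, -0.6, -0.3]
width: 21.7
```

Call:
send_rows(
  commands=[
    {"translation":[0,0,0.05],"twist":[0,0,0]},
    {"translation":[0,0,0.1],"twist":[0,0,0]},
    {"translation":[0,0.02,0.2],"twist":[0,0,0]},
    {"translation":[0,0.1,0.3],"twist":[0,0,0]},
    {"translation":[0,0.2,0.3],"twist":[0,0,0]},
    {"translation":[0,0.3,0.3],"twist":[0,0,0]},
    {"translation":[0,0.4,0.3],"twist":[0,0,0]},
    {"translation":[0,0.5,0.3],"twist":[0,0,0]},
    {"translation":[0,0.6,0.3],"twist":[0,0,0]},
    {"translation":[0,0.7,0.3],"twist":[0,0,0]},
  ],
)

```text
t: 13.4
ee_pos: [481.4, -142.9, 242.5]
orientation: [0.199, -3.135, -0.0]
ft_force: [-0.8, -0.6, -3.5]
width: 21.8
```

Call:
send_rows(
  commands=[
    {"translation":[0,0.1,0],"twist":[0,0,-0.051]},
    {"translation":[-0.02,0.2,0],"twist":[0,0,-0.051]},
    {"translation":[-0.04,0.3,0],"twist":[0,0,-0.051]},
    {"translation":[-0.06,0.4,0],"twist":[0,0,-0.051]},
    {"translation":[-0.08,0.5,0],"twist":[0,0,-0.051]},
    {"translation":[-0.1,0.6,0],"twist":[0,0,-0.051]},
    {"translation":[-0.1,0.7,0],"twist":[0,0,-0.051]},
    {"translation":[-0.1,0.8,0],"twist":[0,0,-0.051]},
    {"translation":[-0.1,0.9,0],"twist":[0,0,-0.051]},
    {"translation":[-0.1,1,0],"twist":[0,0,-0.051]},
  ],
)

```text
t: 14.4
ee_pos: [471.6, -43.1, 242.7]
orientation: [-0.159, 3.137, -0.0]
ft_force: [-0.1, -0.6, -3.7]
width: 21.9
```

Call:
send_rows(
  commands=[
    {"translation":[0,0.1,0],"twist":[0,0,0]},
    {"translation":[0,0.2,0],"twist":[0,0,0]},
    {"translation":[0,0.3,0],"twist":[0,0,0]},
    {"translation":[0,0.4,0],"twist":[0,0,0]},
    {"translation":[0,0.5,0],"twist":[0,0,0]},
    {"translation":[0,0.58,0],"twist":[0,0,0]},
    {"translation":[0,0.637,0],"twist":[0,0,0]},
    {"translation":[0,0.637,0],"twist":[0,0,0]},
    {"translation":[0,0.637,0],"twist":[0,0,0]},
    {"translation":[0,0.637,0],"twist":[0,0,0]},
  ],
)

```text
t: 15.4
ee_pos: [471.5, 19.6, 242.7]
orientation: [-0.158, 3.138, -0.0]
ft_force: [-0.3, -0.6, -3.4]
width: 21.9
```

Run:
```python
from h import *
import pickle
w=shot('wrist','w4.png');b=shot('scene');pickle.dump((w,b),open('w4.pkl','wb'))
c=cv2.resize(w['img'][150:330,225:425],None,fx=2.2,fy=2.2,interpolation=cv2.INTER_CUBIC)
s=cv2.resize(b['img'][180:280,260:370],None,fx=3.2,fy=3.96,interpolation=cv2.INTER_CUBIC)
print(c.shape,s.shape);cv2.imwrite('pics/w4c.png',np.hstack([c,s])[:,:,::-1])
o=ctrl.get_obs();print(o['ee_pos'],o['orientation'],o['ft_force'],o['moment'],o['width'])
```

```text
(396, 440, 3) (396, 352, 3)
[471.46561007  19.50390517 242.66608513] [ 1.58036664e-01 -3.13756828e+00  2.76866312e-05] [ 2.67571968e-03  4.85347394e-01 -2.94733452e+00] [0.08137546 0.05377223 0.03639978] 21.903990998108423
```

View pics/w4c.png

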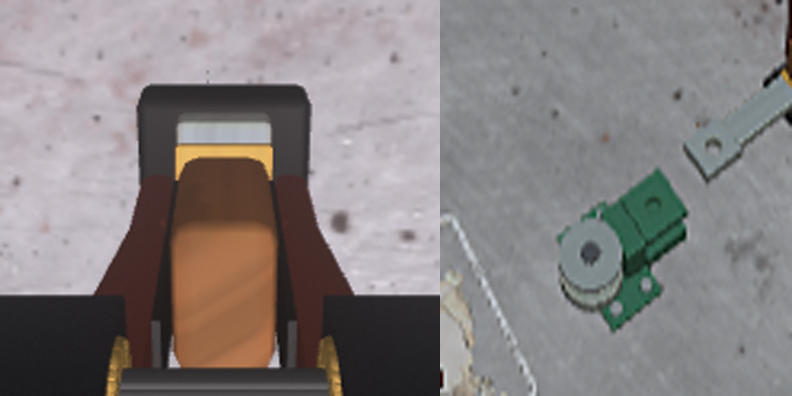

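Call:
send_rows(
  commands=[
    {"translation":[0,0.001,-0.06],"twist":[0,0,0]},
    {"translation":[0,0.001,-0.12],"twist":[0,0,0]},
    {"translation":[0,0.001,-0.18],"twist":[0,0,0]},
    {"translation":[0,0.001,-0.23],"twist":[0,0,0]},
    {"translation":[0,0.001,-0.26],"twist":[0,0,0]},
    {"translation":[0,0.001,-0.284],"twist":[0,0,0]},
    {"translation":[0,0.001,-0.284],"twist":[0,0,0]},
    {"translation":[0,0.001,-0.284],"twist":[0,0,0]},
    {"translation":[0,0.001,-0.284],"twist":[0,0,0]},
    {"translation":[0,0.001,-0.284],"twist":[0,0,0]},
  ],
)

```text
t: 16.5
ee_pos: [471.5, 19.9, 214.5]
orientation: [-0.159, 3.137, -0.0]
ft_force: [-0.4, 0.0, -2.8]
width: 21.8
```

Call:
send_rows(
  commands=[
    {"translation":[0.05,0.005,0],"twist":[0,0,0]},
    {"translation":[0.1,0.01,0],"twist":[0,0,0]},
    {"translation":[0.15,0.015,0],"twist":[0,0,0]},
    {"translation":[0.2,0.02,0],"twist":[0,0,0]},
    {"translation":[0.25,0.025,0],"twist":[0,0,0]},
    {"translation":[0.3,0.03,0],"twist":[0,0,0]},
    {"translation":[0.34,0.034,0],"twist":[0,0,0]},
    {"translation":[0.37,0.037,0],"twist":[0,0,0]},
    {"translation":[0.4,0.041,0],"twist":[0,0,0]},
    {"translation":[0.4,0.041,0],"twist":[0,0,0]},
  ],
)

```text
t: 17.5
ee_pos: [511.8, 24.0, 214.3]
orientation: [-0.159, 3.137, -0.0]
ft_force: [-0.1, 0.7, -4.1]
width: 21.9
```

Call:
send_rows(
  commands=[
    {"translation":[0.04,0.004,0],"twist":[0,0,0]},
    {"translation":[0.08,0.008,0],"twist":[0,0,0]},
    {"translation":[0.12,0.012,0],"twist":[0,0,0]},
    {"translation":[0.15,0.015,0],"twist":[0,0,0]},
    {"translation":[0.175,0.018,0],"twist":[0,0,0]},
    {"translation":[0.196,0.019,0],"twist":[0,0,0]},
    {"translation":[0.196,0.019,0],"twist":[0,0,0]},
    {"translation":[0.196,0.019,0],"twist":[0,0,0]},
    {"translation":[0.196,0.019,-0.008],"twist":[0,0,0]},
    {"translation":[0.196,0.019,-0.015],"twist":[0,0,0]},
  ],
)

```text
t: 18.5
ee_pos: [531.0, 25.9, 212.7]
orientation: [0.159, -3.137, 0.0]
ft_force: [-0.7, -0.1, -3.1]
width: 22.1
```

Run:
```python
from h import *
import pickle
b=shot('scene');t=shot('top');pickle.dump((t,b),open('w5.pkl','wb'))
s=cv2.resize(b['img'][205:275,285:365],None,fx=5,fy=5,interpolation=cv2.INTER_CUBIC)
q=cv2.resize(t['img'][160:230,250:330],None,fx=5,fy=5,interpolation=cv2.INTER_CUBIC)
cv2.imwrite('pics/w5c.png',np.hstack([q,s])[:,:,::-1])
o=ctrl.get_obs();print(o['ee_pos'],o['ft_force'],o['moment'],o['width'])
```

```text
[530.98447209  25.90714757 212.70846809] [-0.33542958  0.92953387 -3.19648948] [-0.0051351  -0.03754987 -0.01891523] 21.682610558384958
```

View pics/w5c.png

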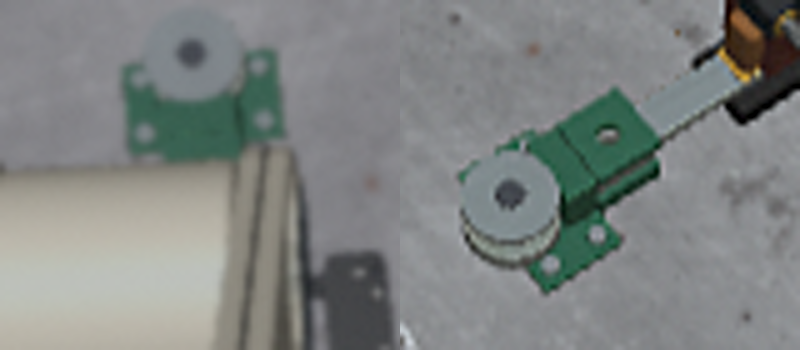

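Call:
send_rows(
  commands=[
    {"translation":[0,0,-0.003],"twist":[0,0,0]},
    {"translation":[0,0,-0.003],"twist":[0,0,0]},
    {"translation":[0,0,0],"twist":[0,0,0]},
    {"translation":[0,0,0],"twist":[0,0,0]},
    {"translation":[0,0,0],"twist":[0,0,0]},
    {"translation":[0,0,0],"twist":[0,0,0]},
    {"translation":[0,0,0.05],"twist":[0,0,0]},
    {"translation":[0,0,0.15],"twist":[0,0,0]},
    {"translation":[0,0,0.25],"twist":[0,0,0]},
    {"translation":[0,0,0.35],"twist":[0,0,0]},
  ],
  grip=-1,
)

```text
t: 19.6
ee_pos: [531.2, 25.9, 249.0]
orientation: [-0.159, 3.137, -0.0]
ft_force: [-0.0, 0.6, -0.1]
width: 87.5
```

Call:
send_rows(
  commands=[
    {"translation":[0.04,0.01,0.1],"twist":[0,0,0]},
    {"translation":[0.08,0.01,0.2],"twist":[0,0,0]},
    {"translation":[0.12,0.02,0.3],"twist":[0,0,0]},
    {"translation":[0.18,0.03,0.4],"twist":[0,0,0]},
    {"translation":[0.24,0.04,0.5],"twist":[0,0,0]},
    {"translation":[0.3,0.04,0.6],"twist":[0,0,0]},
    {"translation":[0.36,0.05,0.7],"twist":[0,0,0]},
    {"translation":[0.42,0.05,0.8],"twist":[0,0,0]},
    {"translation":[0.48,0.05,0.87],"twist":[0,0,0]},
    {"translation":[0.5,0.05,0.87],"twist":[0,0,0]},
  ],
)

```text
t: 20.6
ee_pos: [582.1, 30.9, 336.0]
orientation: [-0.159, 3.135, -0.0]
ft_force: [-0.3, -0.1, -0.0]
width: 88.0
```

Run:
```python
from h import *
import pickle
w=shot('wrist','w6.png');pickle.dump(w,open('w6.pkl','wb'))
print(proj(w,[631.4,36.1,39]))
c=w['img'][40:240,225:425]
c=cv2.resize(c,None,fx=2.5,fy=2.5,interpolation=cv2.INTER_CUBIC)
u,v=proj(w,[631.4,36.1,39]).astype(int)
k=cv2.resize(w['img'][v-17:v+18,u-20:u+20],None,fx=7,fy=500/35,interpolation=cv2.INTER_CUBIC)
cv2.imwrite('pics/w6c.png',np.hstack([c,k])[:,:,::-1]);print(u-20,v-17)
```

```text
[326.54327258 238.84492725]
306 221
```

View pics/w6c.png

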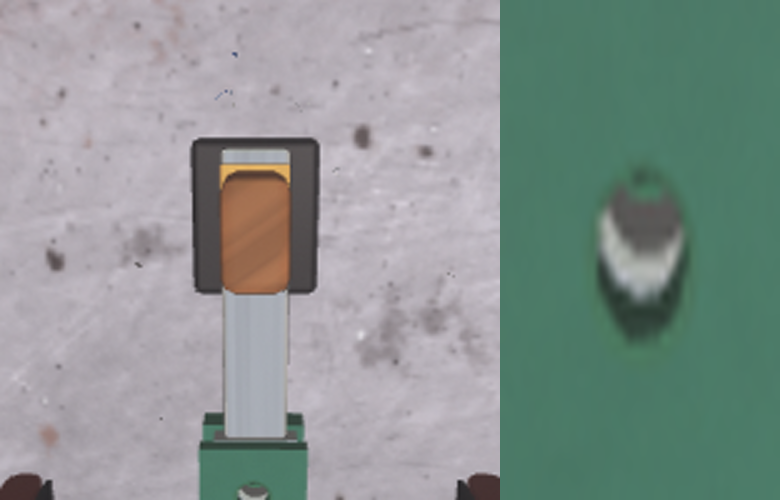

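Run:
```python
from h import *
import pickle
w=pickle.load(open('w6.pkl','rb'))
P=lambda u,v,z:ray(w,(225+u/2.5,40+v/2.5),z)
print('forkhole',ray(w,(326.3,238.6),39).round(1))
def quad(n,pts,z):
    q=[P(*p,z) for p in pts];c=np.mean(q,0);x=q[2]+q[3]-q[0]-q[1];y=np.arctan2(x[1],x[0])
    print(n,c.round(1),'yaw',np.degrees(y).round(2),'eye',(c[:2]+100*np.array([np.cos(y),np.sin(y)])).round(1),[np.hypot(*(q[i]-q[i-1])[:2]).round(1) for i in range(4)])
quad('foot',[(192,140),(319,140),(317,293),(195,293)],15)
quad('handle',[(222,181),(290,181),(290,293),(222,293)],68)
a,b=P(225,438,26),P(287,438,26);m=(a+b)/2;print('bar end',m.round(1))
i=w['img'];
g=((i[:,:,1].astype(int)-i[:,:,0])>25).astype(np.uint8)
print([ (r,np.where(g[r,290:365])[0][[0,-1]]+290) for r in range(222,250,6)])
```

```text
forkhole [631.2  35.8  39. ]
foot [532.5  26.6  15. ] yaw 6.12 eye [631.9  37.3] [np.float64(54.7), np.float64(44.7), np.float64(54.7), np.float64(45.4)]
handle [532.3  26.5  68. ] yaw 5.94 eye [631.7  36.8] [np.float64(33.4), np.float64(20.0), np.float64(33.4), np.float64(20.8)]
bar end [613.  35.  26.]
[(222, array([305, 347])), (228, array([305, 347])), (234, array([305, 347])), (240, array([305, 347])), (246, array([290, 364]))]
```

Call:
send_rows(
  commands=[
    {"translation":[-0.07,0.1,0],"twist":[0,0,0]},
    {"translation":[-0.14,0.2,0],"twist":[0,0,0]},
    {"translation":[-0.21,0.3,0],"twist":[0,0,0]},
    {"translation":[-0.28,0.4,0],"twist":[0,0,0]},
    {"translation":[-0.35,0.5,0],"twist":[0,0,0]},
    {"translation":[-0.42,0.6,0],"twist":[0,0,0]},
    {"translation":[-0.5,0.7,0],"twist":[0,0,0]},
    {"translation":[-0.58,0.8,0],"twist":[0,0,0]},
    {"translation":[-0.66,0.9,0],"twist":[0,0,0]},
    {"translation":[-0.75,1,0],"twist":[0,0,0]},
  ],
)

```text
t: 21.65
ee_pos: [505.4, 131.7, 334.8]
orientation: [-0.159, 3.137, 0.0]
ft_force: [0.3, -0.1, 0.1]
width: 87.5
```

Call:
send_rows(
  commands=[
    {"translation":[-0.07,0.1,-0.05],"twist":[0,0,0]},
    {"translation":[-0.14,0.2,-0.1],"twist":[0,0,0]},
    {"translation":[-0.21,0.3,-0.15],"twist":[0,0,0]},
    {"translation":[-0.28,0.4,-0.2],"twist":[0,0,0]},
    {"translation":[-0.35,0.5,-0.25],"twist":[0,0,0]},
    {"translation":[-0.42,0.6,-0.3],"twist":[0,0,0]},
    {"translation":[-0.47,0.68,-0.35],"twist":[0,0,0]},
    {"translation":[-0.515,0.723,-0.4],"twist":[0,0,0]},
    {"translation":[-0.515,0.723,-0.45],"twist":[0,0,0]},
    {"translation":[-0.515,0.723,-0.45],"twist":[0,0,0]},
  ],
)

```text
t: 22.65
ee_pos: [454.4, 203.1, 289.1]
orientation: [0.159, -3.137, 0.001]
ft_force: [0.1, -0.9, -0.4]
width: 87.6
```

Run:
```python
from h import *
w=shot('wrist');i=w['img'].astype(int)
m=((i[:,:,0]>190)&(i[:,:,1]<110)&(i[:,:,2]<110)).astype(np.uint8);m[300:]=0
ct=max(cv2.findContours(m,0,2)[0],key=cv2.contourArea);(x,y),r=cv2.minEnclosingCircle(ct);print(x,y,r,ray(w,(x,y),75).round(1),ctrl.get_obs()['ee_pos'])
```

```text
325.51470947265625 227.8308868408203 11.544742584228516 [455.4 202.6  75. ] [454.64371734 203.04788929 289.43058728]
```

Call:
send_rows(
  commands=[
    {"translation":[0.008,0,-0.1],"twist":[0,0,0]},
    {"translation":[0.008,0,-0.2],"twist":[0,0,0]},
    {"translation":[0.008,0,-0.3],"twist":[0,0,0]},
    {"translation":[0.008,0,-0.4],"twist":[0,0,0]},
    {"translation":[0.008,0,-0.48],"twist":[0,0,0]},
    {"translation":[0.008,0,-0.55],"twist":[0,0,0]},
    {"translation":[0.008,0,-0.61],"twist":[0,0,0]},
    {"translation":[0.008,0,-0.61],"twist":[0,0,0]},
    {"translation":[0.008,0,-0.61],"twist":[0,0,0]},
    {"translation":[0.008,0,-0.61],"twist":[0,0,0]},
  ],
)

```text
t: 23.7
ee_pos: [455.5, 203.3, 229.1]
orientation: [-0.159, 3.137, 0.0]
ft_force: [-0.5, 0.5, 0.3]
width: 88.0
```

Call:
send_rows(
  commands=[
    {"translation":[0,0,0],"twist":[0,0,0]},
    {"translation":[0,0,0],"twist":[0,0,0]},
    {"translation":[0,0,0],"twist":[0,0,0]},
    {"translation":[0,0,0],"twist":[0,0,0]},
    {"translation":[0,0,0],"twist":[0,0,0]},
    {"translation":[0,0,0],"twist":[0,0,0]},
    {"translation":[0,0,0],"twist":[0,0,0]},
    {"translation":[0,0,0],"twist":[0,0,0]},
    {"translation":[0,0,0],"twist":[0,0,0]},
    {"translation":[0,0,0],"twist":[0,0,0]},
  ],
  grip=1,
)

```text
t: 24.7
ee_pos: [455.4, 203.2, 228.8]
orientation: [0.159, -3.138, 0.0]
ft_force: [-0.3, -0.1, -0.4]
width: 15.4
```

Call:
send_rows(
  commands=[
    {"translation":[0,0,0.05],"twist":[0,0,0]},
    {"translation":[0,0,0.1],"twist":[0,0,0]},
    {"translation":[0,0,0.15],"twist":[0,0,0]},
    {"translation":[0,0,0.2],"twist":[0,0,0]},
    {"translation":[0,0,0.28],"twist":[0,0,0]},
    {"translation":[0,0,0.36],"twist":[0,0,0]},
    {"translation":[0,0,0.44],"twist":[0,0,0]},
    {"translation":[0,0,0.52],"twist":[0,0,0]},
    {"translation":[0,0,0.6],"twist":[0,0,0]},
    {"translation":[0,0,0.6],"twist":[0,0,0]},
  ],
)

```text
t: 25.7
ee_pos: [455.7, 203.4, 290.0]
orientation: [-0.159, 3.136, 0.001]
ft_force: [0.5, -0.4, -0.7]
width: 15.3
```

Run:
```python
from h import *
import pickle
b=shot('scene');w=shot('wrist');t=shot('top');pickle.dump((b,w,t),open('w7.pkl','wb'))
p=lambda i:cv2.resize(i,(390,390),interpolation=cv2.INTER_CUBIC)
u,v=proj(b,[455.5,203,70]).astype(int);print(u,v)
cv2.imwrite('pics/w7c.png',np.hstack([p(b['img'][v-40:v+40,u-40:u+40]),p(w['img'][170:330,245:405])])[:,:,::-1])
o=ctrl.get_obs();print(o['ee_pos'],o['ft_force'],o['width'])
```

```text
423 244
[455.26423726 203.17725066 288.7103271 ] [-0.95989339  0.93847527 -0.81937435] 15.582096144846188
```

View pics/w7c.png

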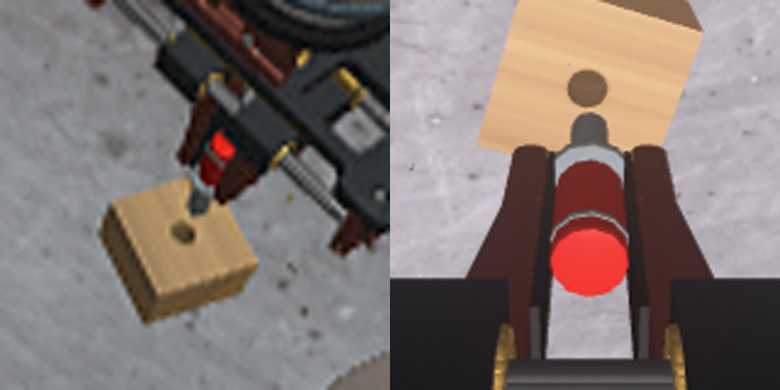

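Run:
```python
from h import *
import pickle
b,w,t=pickle.load(open('w7.pkl','rb'));i=w['img'].astype(int)
m=((i[:,:,0]>190)&(i[:,:,1]<110)&(i[:,:,2]<110)).astype(np.uint8)
ct=max(cv2.findContours(m,0,2)[0],key=cv2.contourArea);(x,y),r=cv2.minEnclosingCircle(ct);print(x,y,r,cv2.boundingRect(ct),ray(w,(x,y),135).round(1))
f=lambda u,v:(245+u/2.4375,170+v/2.4375)
print('collar',ray(w,f(198,178),103).round(1),'stand hole',ray(w,f(197,89),39).round(1),'top',ray(w,f(200,262),135).round(1))
```

```text
326.43878173828125 277.1326599121094 15.585471153259277 (311, 264, 32, 28) [455.6 203.3 135. ]
collar [454.  203.1 103. ] stand hole [455.8 203.   39. ] top [455.7 203.6 135. ]
```

Call:
send_rows(
  commands=[
    {"translation":[0.1,-0.07,0],"twist":[0,0,0]},
    {"translation":[0.2,-0.14,0],"twist":[0,0,0]},
    {"translation":[0.3,-0.21,0],"twist":[0,0,0]},
    {"translation":[0.4,-0.28,0],"twist":[0,0,0]},
    {"translation":[0.5,-0.35,0],"twist":[0,0,0]},
    {"translation":[0.6,-0.42,0],"twist":[0,0,0]},
    {"translation":[0.7,-0.49,0],"twist":[0,0,0]},
    {"translation":[0.8,-0.56,0],"twist":[0,0,0]},
    {"translation":[0.9,-0.63,0],"twist":[0,0,0]},
    {"translation":[1,-0.7,0],"twist":[0,0,0]},
  ],
)

```text
t: 26.85
ee_pos: [556.2, 132.6, 288.8]
orientation: [0.159, -3.138, 0.0]
ft_force: [-0.8, -0.4, -0.4]
width: 15.3
```

Call:
send_rows(
  commands=[
    {"translation":[0.1,-0.12,0],"twist":[0,0,0]},
    {"translation":[0.2,-0.25,0],"twist":[0,0,0]},
    {"translation":[0.3,-0.38,0],"twist":[0,0,0]},
    {"translation":[0.4,-0.5,0],"twist":[0,0,0]},
    {"translation":[0.5,-0.63,0],"twist":[0,0,0]},
    {"translation":[0.6,-0.75,0],"twist":[0,0,0]},
    {"translation":[0.68,-0.87,0],"twist":[0,0,0]},
    {"translation":[0.756,-0.973,0],"twist":[0,0,0]},
    {"translation":[0.756,-0.973,0],"twist":[0,0,0]},
    {"translation":[0.756,-0.973,0],"twist":[0,0,0]},
  ],
)

```text
t: 27.85
ee_pos: [630.9, 35.7, 288.6]
orientation: [0.158, -3.137, -0.0]
ft_force: [-0.7, 0.3, -1.3]
width: 15.2
```

Run:
```python
from h import *
import pickle
w=shot('wrist');b=shot('scene');pickle.dump((b,w),open('w8.pkl','wb'))
p=lambda i:cv2.resize(i,(390,390),interpolation=cv2.INTER_CUBIC)
u,v=proj(b,[631,36,70]).astype(int)
cv2.imwrite('pics/w8c.png',np.hstack([p(b['img'][v-25:v+25,u-25:u+25]),p(w['img'][170:300,260:390])])[:,:,::-1]);print(u,v)
o=ctrl.get_obs();print(o['ee_pos'],o['ft_force'],o['width'])
print(proj(b,[631.3,36,39]),proj(w,[631.3,36,39]))
```

```text
327 224
[630.58395216  36.31168122 288.62823889] [-0.51781743  0.42347477 -0.52374052] 15.177355215350097
[327.04901226 230.27933107] [326.60345458 207.76820916]
```

View pics/w8c.png

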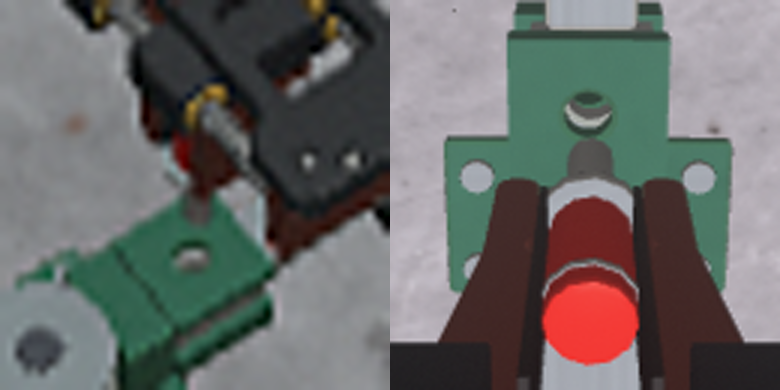

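Call:
send_rows(
  commands=[
    {"translation":[-0.002,-0.003,-0.06],"twist":[0,0,0]},
    {"translation":[-0.002,-0.003,-0.12],"twist":[0,0,0]},
    {"translation":[-0.002,-0.003,-0.17],"twist":[0,0,0]},
    {"translation":[-0.002,-0.003,-0.2],"twist":[0,0,0]},
    {"translation":[-0.002,-0.003,-0.22],"twist":[0,0,0]},
    {"translation":[-0.002,-0.003,-0.24],"twist":[0,0,0]},
    {"translation":[-0.002,-0.003,-0.26],"twist":[0,0,0]},
    {"translation":[-0.002,-0.003,-0.28],"twist":[0,0,0]},
    {"translation":[-0.002,-0.003,-0.3],"twist":[0,0,0]},
    {"translation":[-0.002,-0.003,-0.3],"twist":[0,0,0]},
  ],
)

```text
t: 28.95
ee_pos: [630.7, 35.6, 258.5]
orientation: [0.159, -3.137, 0.0]
ft_force: [0.2, 0.6, -0.5]
width: 15.4
```

Call:
send_rows(
  commands=[
    {"translation":[0,0,-0.02],"twist":[0,0,0]},
    {"translation":[0,0,-0.04],"twist":[0,0,0]},
    {"translation":[0,0,-0.06],"twist":[0,0,0]},
    {"translation":[0,0,-0.08],"twist":[0,0,0]},
    {"translation":[0,0,-0.1],"twist":[0,0,0]},
    {"translation":[0,0,-0.12],"twist":[0,0,0]},
    {"translation":[0,0,-0.14],"twist":[0,0,0]},
    {"translation":[0,0,-0.16],"twist":[0,0,0]},
    {"translation":[0,0,-0.18],"twist":[0,0,0]},
    {"translation":[0,0,-0.18],"twist":[0,0,0]},
  ],
)

```text
t: 29.95
ee_pos: [630.7, 35.6, 240.5]
orientation: [0.159, -3.137, 0.0]
ft_force: [-0.1, -0.2, 0.3]
width: 15.2
```

Call:
send_rows(
  commands=[
    {"translation":[0,0,-0.015],"twist":[0,0,0]},
    {"translation":[0,0,-0.03],"twist":[0,0,0]},
    {"translation":[0,0,-0.045],"twist":[0,0,0]},
    {"translation":[0,0,-0.06],"twist":[0,0,0]},
    {"translation":[0,0,-0.075],"twist":[0,0,0]},
    {"translation":[0,0,-0.09],"twist":[0,0,0]},
    {"translation":[0,0,-0.1],"twist":[0,0,0]},
    {"translation":[0,0,-0.108],"twist":[0,0,0]},
    {"translation":[0,0,-0.114],"twist":[0,0,0]},
    {"translation":[0,0,-0.118],"twist":[0,0,0]},
  ],
)

```text
t: 30.95
ee_pos: [630.8, 35.6, 229.0]
orientation: [-0.159, 3.138, -0.0]
ft_force: [1.1, 0.4, 0.5]
width: 15.5
```

Call:
send_rows(
  commands=[
    {"translation":[0,0,-0.003],"twist":[0,0,0]},
    {"translation":[0,0,-0.006],"twist":[0,0,0]},
    {"translation":[0,0,-0.008],"twist":[0,0,0]},
    {"translation":[0,0,-0.008],"twist":[0,0,0]},
    {"translation":[0,0,-0.008],"twist":[0,0,0]},
    {"translation":[0,0,-0.008],"twist":[0,0,0]},
    {"translation":[0,0,-0.008],"twist":[0,0,0]},
    {"translation":[0,0,-0.008],"twist":[0,0,0]},
    {"translation":[0,0,-0.008],"twist":[0,0,0]},
    {"translation":[0,0,-0.008],"twist":[0,0,0]},
  ],
)

```text
t: 31.95
ee_pos: [630.8, 35.6, 228.7]
orientation: [-0.159, 3.137, -0.0]
ft_force: [-3.1, -0.5, 5.0]
width: 15.3
```

Contact force of 5 N upward: the collar is seated. Release, back off upwards and check.

Call:
send_rows(
  commands=[
    {"translation":[0,0,0],"twist":[0,0,0]},
    {"translation":[0,0,0],"twist":[0,0,0]},
    {"translation":[0,0,0],"twist":[0,0,0]},
    {"translation":[0,0,0],"twist":[0,0,0]},
    {"translation":[0,0,0],"twist":[0,0,0]},
    {"translation":[0,0,0],"twist":[0,0,0]},
    {"translation":[0,0,0.1],"twist":[0,0,0]},
    {"translation":[0,0,0.2],"twist":[0,0,0]},
    {"translation":[0,0,0.3],"twist":[0,0,0]},
    {"translation":[0,0,0.4],"twist":[0,0,0]},
  ],
  grip=-1,
)

```text
t: 32.95
ee_pos: [631.0, 35.6, 269.6]
orientation: [-0.159, 3.137, -0.0]
ft_force: [0.5, 0.1, 0.7]
width: 87.6
```

Call:
send_rows(
  commands=[
    {"translation":[0,0,0.1],"twist":[0,0,0]},
    {"translation":[0,0,0.2],"twist":[0,0,0]},
    {"translation":[0,0,0.3],"twist":[0,0,0]},
    {"translation":[-0.1,0,0.4],"twist":[0,0,0]},
    {"translation":[-0.2,0,0.5],"twist":[0,0,0]},
    {"translation":[-0.3,0,0.6],"twist":[0,0,0]},
    {"translation":[-0.4,0,0.65],"twist":[0,0,0]},
    {"translation":[-0.5,0,0.65],"twist":[0,0,0]},
    {"translation":[-0.6,0,0.65],"twist":[0,0,0]},
    {"translation":[-0.6,0,0.65],"twist":[0,0,0]},
  ],
)

```text
t: 33.95
ee_pos: [569.2, 35.6, 332.7]
orientation: [0.159, -3.136, -0.0]
ft_force: [-0.3, 1.3, -0.6]
width: 87.5
```

Run:
```python
from h import *
import pickle
w=shot('wrist','w9.png');b=shot('scene');pickle.dump((b,w),open('w9.pkl','wb'))
p=lambda i:cv2.resize(i,(390,390),interpolation=cv2.INTER_CUBIC)
u,v=proj(b,[600,36,30]).astype(int)
U,V=proj(w,[631.3,36,39]).astype(int)
cv2.imwrite('pics/w9c.png',np.hstack([p(b['img'][v-45:v+45,u-45:u+45]),p(w['img'][V-50:V+50,U-50:U+50])])[:,:,::-1]);print(U-50,V-50)
o=ctrl.get_obs();print(o['t'],o['ee_pos'],o['ft_force'],o['width'])
i=w['img'].astype(int);m=((i[:,:,0]>190)&(i[:,:,1]<110)&(i[:,:,2]<110)).astype(np.uint8)
ct=max(cv2.findContours(m,0,2)[0],key=cv2.contourArea);(x,y),r=cv2.minEnclosingCircle(ct);print(x,y,r,ray(w,(x,y),75).round(1))
# bystander check: scene now vs first, at their spots
a0,b0=pickle.load(open('ab.pkl','rb'))
for n,P in dict(borax=[744,-244,10],bangle=[757,180,15],clamp=[430,-376,12]).items():
    x,y=proj(b0,P).astype(int);d=np.abs(b['img'][y-20:y+20,x-20:x+20].astype(int)-b0['img'][y-20:y+20,x-20:x+20]).max(2);print(n,x,y,d.mean().round(2),(d>40).sum())
```

```text
269 203
34.05 [570.61764033  35.63717302 332.91916556] [ 0.05270669 -0.2774438   0.01908966] 88.00521673241451
318.6764831542969 273.5 8.690953254699707 [630.2  35.6  75. ]
borax 246 179 3.21 0
bangle 312 304 3.14 0
clamp 316 113 8.72 142
```

Run:
```python
from h import *
import pickle
t=shot('top');b,w=pickle.load(open('w9.pkl','rb'));a0,b0=pickle.load(open('ab.pkl','rb'))
for n,P in dict(borax=[744,-244,10],bangle=[757,180,15],clamp=[430,-376,12]).items():
  for nm,A,B in(('top',a0,t),('scene',b0,b)):
    x,y=proj(A,P).astype(int);s=np.s_[y-22:y+22,x-22:x+22]
    g0,g1=[cv2.cvtColor(q['img'][s],cv2.COLOR_RGB2GRAY).astype(np.float32) for q in(A,B)]
    print(n,nm,(np.abs(g0-g1)>30).sum(),np.round(cv2.phaseCorrelate(g0,g1),2).tolist() if 0 else cv2.phaseCorrelate(g0,g1))
def red(d,lim):
    i=d['img'].astype(int);m=((i[:,:,0]>110)&(i[:,:,1]<0.45*i[:,:,0])&(i[:,:,2]<0.45*i[:,:,0])).astype(np.uint8)
    P=proj(d,[631,36,60]);o=[]
    for c in cv2.findContours(m,0,2)[0]:
        x,y,ww,h=cv2.boundingRect(c)
        if np.hypot(x+ww/2-P[0],y+h/2-P[1])<25 and cv2.contourArea(c)>4:
            M=cv2.moments(c);o.append((x,y,ww,h,round(M['m10']/M['m00'],1),round(M['m01']/M['m00'],1)))
    return o,P.round(1),proj(d,[631,36,75]).round(1),proj(d,[631,36,43]).round(1)
print(red(w,0));print(red(b,0));print(red(t,0))
# collar / shank visibility in wrist: column profile along pin axis
x=int(proj(w,[631,36,43])[0]);v0=int(proj(w,[631,36,43])[1])
for v in range(v0-16,v0+22,2):print(v,w['img'][v,x].tolist(),end=' ')
print();print('expected collar near edge',proj(w,[620,35,43]),'ear front',proj(w,[611.1,34,39]),'if 5mm up',proj(w,[620,35,48]))
```

```text
borax top 0 ((0.5117205101093596, 0.4595168250531394), 1.0260708010638202)
borax scene 0 ((0.5283549926413755, 0.47120454604839423), 0.9987754787633448)
bangle top 758 ((0.23803920957706737, 0.8171976719995406), 0.16412318641756787)
bangle scene 0 ((0.4811970543871986, 0.4975447630253562), 0.9966591516247502)
clamp top 0 ((0.5314819197068381, 0.48477250892545243), 1.0088085760304957)
clamp scene 224 ((0.07751972465320733, 0.41824469179646684), 0.5490513980535814)
([(310, 264, 19, 18, 318.9, 272.4), (315, 255, 7, 7, 318.2, 258.1)], array([319.5, 265.1]), array([319.1, 274.4]), array([319.8, 255.6]))
([(324, 223, 6, 5, 326.6, 224.9)], array([327.2, 226.3]), array([327.3, 223.4]), array([327.2, 229.5]))
([], array([288.5, 192.7]), array([287.7, 191.5]), array([289.3, 194.1]))
239 [77, 122, 104] 241 [78, 123, 104] 243 [77, 121, 103] 245 [142, 142, 145] 247 [168, 173, 180] 249 [114, 52, 52] 251 [110, 44, 44] 253 [110, 43, 42] 255 [111, 43, 43] 257 [110, 42, 41] 259 [112, 42, 42] 261 [96, 44, 42] 263 [125, 68, 68] 265 [126, 43, 42] 267 [243, 80, 75] 269 [243, 69, 65] 271 [243, 67, 63] 273 [243, 64, 60] 275 [243, 63, 60] 
expected collar near edge [319.91550697 244.68109884] ear front [319.84759225 233.80075108] if 5mm up [319.81327781 247.21599641]
```

```bash
python3 -c "
from workcell import ctrl
print(ctrl.close_job())"
```

```text
the job is handed in; nothing more can be done
None
```

The ring bender is back together: the lever's eye is in the fork's gap with its foot on the worktop, and the red-headed pin is pushed down through both ears. I handed the job in at about 34 s of the 58 s allowed.

**Lever:** After I let go of the lever, its eye measured about 1.2 mm from the hole axis (5 mm allowed). I did not measure its level again after pinning.

**Pin:** It went down with almost no force until the collar met the ear, where I read 5 N upward. In the last image the collar's near edge was at row 244–245. A fully seated collar should show at 244.7; one 5 mm high would show at 247.2. The head measured about 1 mm from the axis.

**Bystanders:** The borax tablet, bangle and clamp each showed no changed pixels in at least one camera. Two checks did disagree: the bangle in the top view (758 pixels) and the clamp in the scene view (224 pixels). I took both to be the arm blocking the view, since the other camera showed no change at either spot.

**Final view:** I had used up the 12-picture limit, so I could not look at the finished assembly and relied on numbers taken from the image. The gripper was open and clear of everything at hand-in.

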